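# Mark a flat-bar blank through the jig's open bush with the automatic punch

## Task

The flat bar in the marking jig needs its second hole marked. Take the automatic punch out of the wooden tool block, stand it upright with its nose down inside the jig's open bush (the one without the locating pin) until its point rests on the bar, press straight down until its spring trips with a snap, and stop there: do not lean on it hard, and do not fire it anywhere but in that bush. Then lower it gently back into its own hole in the block and let go, leaving everything else undisturbed.

Things in the scene. Friction and masses are not known exactly. Their poses are not given: they have to be found in the camera images.
- punch: Automatic (spring-trip) centre punch, 0.2 kg, 135 mm long, standing nose down in one of the block's holes (which one varies). Origin on its axis in the flat shoulder under the barrel, z up to the cap. Above it a straight 17 mm knurled steel barrel up to 70 mm, a groove, then a fluted cap ending at 95 mm; below it the 8 mm nose, 40 mm long. In the block it rests on its shoulder.
- punch_point: The point of the punch's nose (the last 3.5 mm of the nose, a cone down to a 2.4 mm blunt end); its origin is the very tip, 40 mm below the punch's origin while the nose is fully out. It goes up into the barrel as the nose is pressed in.
- nose (a joint): How far the nose is pushed into the barrel, m: 0 fully out, 0.0105 at its end stop. The push it takes rises evenly from 5 N to a peak of about 13 N near 0.007, where the spring lets go; it drops to 6 N and the nose snaps in. Tripped means beyond 0.009. Past the end stop it is solid and the force climbs at once: over 25 N chips the point. The nose springs out again when unloaded.
- block: Wooden tool block, 64 x 160 x 50 mm high, fixed. Origin under its centre, z up, y along its row of three holes, 11 mm diameter and 46 mm deep, at y = -50, 0 and +50 mm; the tools' shoulders rest on its top, 50 mm above the bench.
- jig: Steel marking jig, bolted down. Origin under its centre, z up, y along the bar. Base 110 x 270 x 12 mm; bush plate 110 x 130 mm, top 40 mm above the bench, with two flanged bushes of 20 mm outer diameter at y = -36 mm (locating pin in it) and +36 mm (open). Side screws reach x = -73 mm, an end stop 33 mm high is at y = +124 mm. Under the plate a flat bar, 50 mm wide, is clamped.
- bush_mouth (a point): Centre of the upper rim of the open bush, 43 mm above the bench. Its bore is round, 9.5 mm wide and 15 mm long, straight down. Bars of 4 to 14 mm thickness are used, so the bar's upper face lies 17 to 27 mm below this point; no pose tells how far.
- locating_pin: Loose steel locating pin with a round 21 mm knob standing in the other bush, 22 mm tall above the bush mouth; origin on its axis at the mouth. It stays where it is: no part of the job.
- pin_punch: Hexagonal steel pin punch, 14 mm across, standing in the tool block, ending 70 mm above its shoulder; origin in its shoulder. It stays where it is: no part of the job.
- scriber: Scriber with a rounded wooden handle, 19 mm thick, standing in the tool block, ending 62 mm above its shoulder; origin in its shoulder. It stays where it is: no part of the job.
- hammer: Hammer with wooden handle, about 300 mm long, lying behind the work; origin under its middle. It stays where it is: no part of the job.
- try_square: Try square, wooden stock 105 x 19 x 16 mm and steel blade 150 mm, lying in front of the jig; origin under the stock's centre. It stays where it is: no part of the job.
- washer: Steel washer, 38 mm wide, 4 mm thick, lying flat; origin under its centre. It stays where it is: no part of the job.
- disc_box: Cardboard box of cutting discs, 130 x 130 x 45 mm, behind the jig; origin under its centre. It stays where it is: no part of the job.
- grinder: Cordless angle grinder, about 330 mm long and 85 mm high, at the right side; origin under its middle. It stays where it is: no part of the job.
Not all that is in view belongs to the job. Leave any blue, red or yellow look-alike of the punch alone.

How it is judged:
By the outcome, as a careful person would: the job done as asked, in the order asked, and still so for the second after the job is handed in, with the robot touching nothing.
It also fails if it takes over 72 s, if anything falls off the work surface, if the arm or the gripper's body presses on something with over 40 N, if the wrist force passes 120 N, or if a joint passes its speed limit or range.

## Robot

A 6-joint arm with a two-finger parallel gripper is mounted at the origin on the work surface. World frame = base frame: x ahead of the robot, y to its left, z up, the work surface at z = 0. Lengths are in mm, angles in rad, forces in N, time in s.
With the tool pointing down it reaches from about 300 to 825 mm from the base axis. Payload 5.4 kg.
Tool frame: the origin (TCP) lies at the very end of the fingers, on their centre line; the grasp point (between the pads) lies 19 mm behind it; z points along the fingers, y is the line along which they close (so a half turn about z gives the same grasp; the last joint's range is limited). The gripper opens to 92 mm and grips with 3 to 60 N. Pads are 20 mm wide; open, the fingers measure 128 mm over their backs; the gripper's body (75 mm by 189 mm) begins 69 mm behind the grasp point.
Start: joints at [1.079, 0.158, 1.597, -0, 1.386, -0.21], TCP at [159.909, 552.3, 214.601] pointing down, gripper open.
Joint ranges: [-2.91, 2.91], [-0.94, 2.29], [0.18, 2.7], [-1.29, 4.43], [0.17, 2.64], [-3, 3]. Speed limits (rad/s): [2.57, 2.57, 3.14, 3.14, 3.14, 3.14].

## Interface

Orientations are given as [roll, pitch, yaw] about the fixed x, y, z axes, in that order (R = Rz(yaw) Ry(pitch) Rx(roll)).
In Python, from rig import r, optics, finder gives the robot as it stands.
- The arm moves only by the tool servo_tool, never from a script. Its argument "steps" is one flat list of numbers, 5 for each row, row after row: the opening, from 0 (shut) to 1 (fully open), then the shift along the tool's x, y, z in shares of 0.8 m (1.0 is 0.8 m), then the turn about the tool's z in normalised numbers (1 is 45 degrees). In form: [fingers, dx, dy, dz, turn, fingers, dx, dy, dz, turn, ...]. A call has exactly 5 rows; each row is the pose to reach, as a shift and turn from the pose commanded when the call began, along the tool's axes at that moment; what a row does not reach only later rows make up. A row lasts 1/12 s, in which the tool goes at most 41.7 mm and 7.16 degrees, less where a joint would pass 70% of its speed; a pose out of reach is approached as far as the arm can. No shift or turn number may pass 1 either way. A call with a gripper value outside its range is refused whole. The fingers move at their own pace and stop on an object; the grip force is fixed at half the most. Time passes only in rows, so rows that repeat a pose let the fingers close, or fill a call up. It gives the time, the measured TCP pose, the force, the opening and the grip force at its end, in the units of the state.
- r.sense(): the state, without advancing time (a new reading comes with each control period).
- optics.camera(name): name is "scene" or "top"; returns the picture (400x640x3 uint8, red, green, blue); there is no depth.
- optics.camera_info(name): a dict with "camera_matrix" (3x3 intrinsics, pixels), "position" and "orientation" of the camera in the world. Camera axes: x right, y down, z forward; pixel columns grow to the right and rows downward; lengths in mm; the calibration is good to about 2 mm. A picture is of the moment at which its call begins. camera_info takes no time and is no camera call.
- r.close_job(): hands the job in; it is judged then, once.
Trained networks look in the newest picture that a camera, given by its name, has taken for a name from the list of things; names that differ only in an ending like _2 or _b are one class to them, and where a whole thing is asked for, a point or a joint stands for the part that bears it (a point fixed in the world has none). Each returns a list of dicts, best first, with "confidence" (0 to 1); they miss things now and then, are a little off and sometimes report something else, mostly with a low value. They report only what shows in the picture. A call takes as long as a camera call. They do not tell look-alikes from the thing itself.
- finder.look_for(label, camera): "box" ([centre column, centre row, width, height] as shares, 0 to 1, of the picture: columns of its width, rows of its height, round what is visible of it).
The state is a dict: "clock": time; "q": joint angles; "joint_velocities": joint speeds; "joint_efforts": joint torques, N m; "ee_pos": TCP position; "orientation": TCP orientation; "force": force on the tool from outside, world axes, zero at the start; "moment": the same for the moment, N m; "finger_gap": opening from 0.0 (shut) to 1.0 (fully open); "grasp_force": force on a finger pad.
Only numpy, scipy, OpenCV 4.12 (cv2) and the standard library are available. Lean on these libraries where they do the work, as an engineer would, in place of code of your own. Each camera call takes 0.05 s, during which the arm holds its last target. There are 200 camera calls.

## Working session

There is one attempt and no reset: what is moved stays moved. The work goes in short steps, Python scripts to look and compute and a tool call to move; the robot and the scene stay as the last step left them, time stands still between calls to the robot, and variables do not carry over. Pictures are saved under pics/ and viewed, at most 10 in all, crops included, and the job is handed in when it is done.

Besides the shell and the picture viewer there is one more tool, called after "Call:" as a command line: name --argument value ..., lists and objects as JSON in quotes. servo_tool: Moves the arm, as the interface text tells. Its arguments: {"type":"object","properties":{"steps":{"type":"array"}},"required":["steps"]}

```bash
mkdir -p pics; ls; cat > h.py <<'E'
import numpy as np, cv2
from rig import r, optics, finder
from scipy.spatial.transform import Rotation as R
def cam(n):
    i=optics.camera_info(n); K=np.array(i["camera_matrix"]); o=np.array(i["orientation"])
    M=R.from_euler('xyz',o).as_matrix() if o.shape==(3,) else (o if o.shape==(3,3) else R.from_quat(o).as_matrix())
    return K,np.array(i["position"]),M
def px(n,P):
    K,p,M=cam(n); q=(np.atleast_2d(P)-p)@M@K.T; return q[:,:2]/q[:,2:]
def ray(n,u):
    K,p,M=cam(n); return p, M@np.linalg.inv(K)@np.array([u[0],u[1],1.])
def onz(n,u,z):
    p,d=ray(n,u); return p+d*(z-p[2])/d[2]
def tri(u,v,a="scene",b="top"):
    p,d=ray(a,u); q,e=ray(b,v); s=np.linalg.lstsq(np.c_[d,-e],q-p,rcond=None)[0]
    A,B=p+d*s[0],q+e*s[1]; return (A+B)/2, np.linalg.norm(A-B)
def shot(n,f):
    im=optics.camera(n); cv2.imwrite(f"pics/{f}.png",im[:,:,::-1]); return im
E
python3 - <<'E'
from h import *
np.set_printoptions(precision=1,suppress=True)
for n in("scene","top"):
    print(optics.camera_info(n)); shot(n,n+"0")
    for l in("punch","block","jig","bush_mouth","locating_pin","pin_punch","scriber"):
        for d in finder.look_for(l,n)[:4]:
            b=np.array(d["box"])*[640,400,640,400]; print(n,l,round(d["confidence"],2),b)
print(r.sense())
E
```

```text
pics
{'camera_matrix': array([[446.5,   0. , 308.9],
       [  0. , 446.5, 201.1],
       [  0. ,   0. ,   1. ]]), 'position': array([1095.9,  559.4,  953.9]), 'orientation': array([-2.4, -0. ,  2.4])}
scene punch 0.64 [371.5 269.2  11.9  28.2]
scene punch 0.61 [353.5 193.5   9.7  34. ]
scene punch 0.56 [420.  274.4  47.5  34.5]
scene punch 0.52 [494.1 271.   26.1  44.9]
scene block 0.75 [372.8 288.2  62.8  61.8]
scene jig 0.67 [295.4 221.8  83.5  78.7]
scene bush_mouth 0.97 [292.8 220.3  85.2  78.8]
scene pin_punch 0.42 [387.5 287.   12.7  22.5]
scene scriber 0.54 [357.2 261.    7.6  21.4]
{'camera_matrix': array([[363.5,   0. , 322.5],
       [  0. , 363.5, 202. ],
       [  0. ,   0. ,   1. ]]), 'position': array([ 490.1,  -28.3, 1029.2]), 'orientation': array([-3.1, -0. , -1.6])}
top punch 0.82 [209.4 232.4  49.2   8.2]
top punch 0.76 [315.5 253.4  32.8  19.4]
top punch 0.69 [332.9 187.8 101.5  56. ]
top punch 0.65 [218.4 177.4  12.9   6.5]
top block 0.69 [224.8 182.4  67.9  30.5]
top jig 0.57 [334.1 190.   99.7  54.1]
top bush_mouth 0.88 [333.7 188.6 100.6  51.9]
top locating_pin 0.53 [348.  190.2   8.8   5.6]
top pin_punch 0.62 [201.1 177.4  11.    0.5]
top pin_punch 0.36 [223.9 180.7  63.9  28. ]
top scriber 0.48 [236.5 181.2  13.7   4.3]
top scriber 0.36 [217.5 178.6  16.5  12.3]
{'clock': 0.8, 'q': array([ 1.1,  0.2,  1.6,  0. ,  1.4, -0.2]), 'joint_velocities': array([ 0., -0., -0., -0.,  0.,  0.]), 'joint_efforts': array([ -0. , -38.6, -32.2,   0.1,   0. ,  -0. ]), 'ee_pos': array([159.9, 552.3, 214.6]), 'orientation': array([ 3.1, -0. ,  2.9]), 'force': array([-0.4, -0.9,  0.2]), 'moment': array([-0. ,  0.1, -0. ]), 'grasp_force': 0.0, 'finger_gap': 1.0021952844403583}
```

```bash
python3 - <<'E'
import cv2,numpy as np
s=cv2.imread("pics/scene0.png");t=cv2.imread("pics/top0.png")
a=cv2.resize(s[155:355,220:540],None,fx=2.5,fy=2.5,interpolation=cv2.INTER_CUBIC)
cv2.imwrite("pics/sc.png",a)
cv2.imwrite("pics/tc.png",cv2.resize(t[120:290,160:400],None,fx=3.33,fy=3.33,interpolation=cv2.INTER_CUBIC))
E
```

```text
(no output)
```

View pics/sc.png

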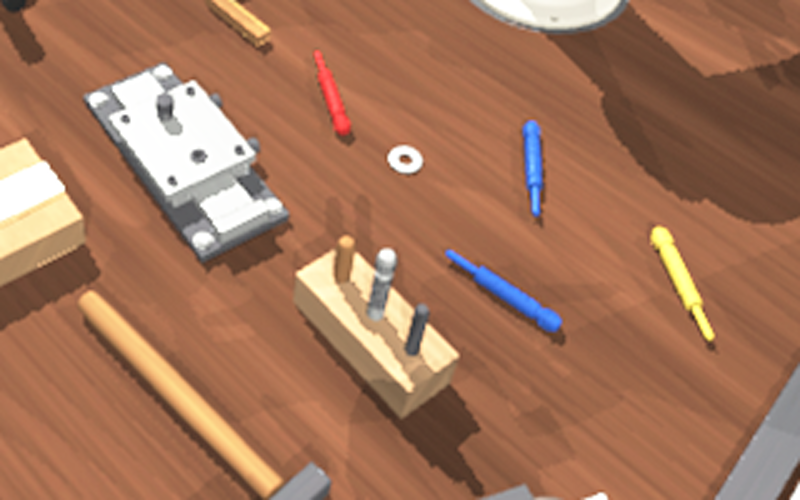

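View pics/tc.png

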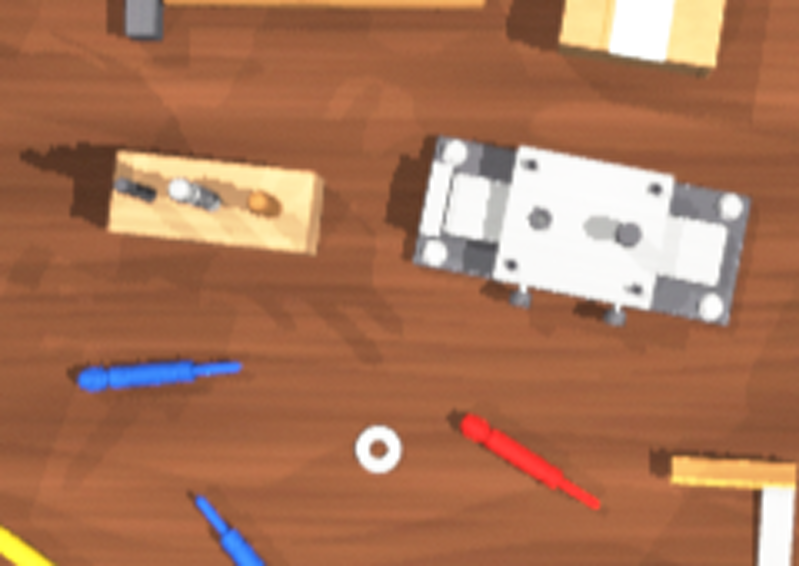

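Scene crop: the steel punch with the round cap stands in the middle hole of the block at scene (374,269) / top (217,177). The scriber (357,261) and pin punch (388,287) are beside it. The blue, red and yellow ones lying at scene (424,274), (434,220), (353,193) and (493,270) are look-alikes, so I leave them. This crop also confirms the choice: it is the only grey steel tool with barrel, groove and cap. The open bush is at scene (300,217) / top (322,185); the pinned bush is at top (348,190).

```bash
cat > m.py <<'E'
from h import *
np.set_printoptions(precision=2,suppress=True)
def dark(n,im,c,h=6):
    g=im.mean(2).astype(float); c=np.round(c).astype(int)
    w=g[c[1]-h:c[1]+h+1,c[0]-h:c[0]+h+1]; k=np.clip(np.percentile(w,80)-w-25,0,None)
    m=k>0; nl,lab=cv2.connectedComponents(m.astype(np.uint8)); k=k*(lab==lab[h,h])
    Y,X=np.mgrid[-h:h+1,-h:h+1]; return np.array([(k*X).sum(),(k*Y).sum()])/k.sum()+c, w
E
python3 - <<'E'
from m import *
ims={n:cv2.imread(f"pics/{n}0.png")[:,:,::-1] for n in("scene","top")}
a,w=dark("scene",ims["scene"],(300,217)); print(a,onz("scene",a,43)); print(w.astype(int))
b,w=dark("top",ims["top"],(322,185)); print(b,onz("top",b,43)); print(w.astype(int))
print(tri(a,b))
# block top mask in top view
t=ims["top"].astype(int); print(ims["top"][176:184:2,205:240:3].tolist()[0])
hsv=cv2.cvtColor(np.ascontiguousarray(ims["top"]),cv2.COLOR_RGB2HSV)
for y in range(164,198,2): print(y,ims["top"][y,188:262:3].sum(1)//3)
# manual corners top face, top view crop px
for c in((118,151),(322,171),(316,253),(108,231)):
    print(onz("top",(160+c[0]/3.33,120+c[1]/3.33),50))
for c in((347,250),(458,353),(402,412),(295,285)): pass
print(tri((220+386/2.5,155+257/2.5),(160+180/3.33,120+190/3.33)))
E
```

```text
[299. 217.] [577.74 -33.14  43.  ]
[[253 253 253 253 253 253 252 253 252 252 251 251 252]
 [253 253 253 253 254 254 253 253 253 252 252 251 252]
 [253 253 254 255 255 253 254 254 253 253 252 252 251]
 [253 254 255 251 238 221 233 249 253 253 253 252 251]
 [254 255 242 167 120 121 126 176 250 255 253 252 252]
 [254 251 196 108  83  84  96 131 214 252 253 252 252]
 [255 247 183 120  86  90 117 143 126 239 254 252 252]
 [255 252 193 129 124 122 142 136 203 254 254 252 252]
 [254 254 232 176 148 133 124 129 246 255 253 252 252]
 [254 255 255 251 203 202 234 236 253 254 253 252 252]
 [253 254 254 255 251 253 255 255 254 253 253 253 253]
 [253 253 254 254 254 254 253 253 253 253 253 254 255]
 [253 253 253 253 253 253 253 253 253 254 255 254 249]]
[321.72 185.21] [576.73 -36.09  43.  ]
[[251 251 250 250 251 251 250 250 250 250 250 250 250]
 [250 250 250 251 250 250 250 250 251 251 250 251 251]
 [250 250 250 249 237 234 244 246 250 251 251 251 251]
 [249 249 249 246 192 174 203 212 234 249 250 251 251]
 [250 249 247 222 159 139 134 143 179 237 249 250 250]
 [250 249 228 163 146 133 129 120 1
[... 1951 characters left out ...]
93  94]
188 [ 98  96 213 212 213 211 211 210 196 194 203 211 211 199 203 202 218 216
 210 202 200 200 157  96  97]
190 [109 111 123 127 148 168 188 197 206 199 199 213 215 213 209 208 209 219
 216 200 197 195 163 102 109]
192 [109 110 109 102 104 101 105 107 110 121 135 158 190 206 208 211 211 218
 224 223 203 197 167 106 114]
194 [108 110 109 101 104 105 103 105 105 103 104 104 107 108 117 131 144 164
 198 206 206 195 166 105 105]
196 [107 109 107 101 101  99  97  98  97  95  96  95  94 105 102 103 103 104
 107 107 114 116 136 102 103]
[625.42 305.21  50.  ]
[611.36 139.99  50.  ]
[544.72 143.54  50.  ]
[560.38 311.54  50.  ]
(array([584.78, 229.89, 136.43]), np.float64(1.1992954980524262))
```

```bash
cat >> m.py <<'E'
def go(x,y,z,yaw=None,s=None):
    s=s or r.sense(); M=R.from_euler('xyz',s["orientation"]).as_matrix()
    d=M.T@(np.array([x,y,z])-s["ee_pos"])/1000
    t=0 if yaw is None else -np.degrees((yaw-s["orientation"][2]+np.pi)%(2*np.pi)-np.pi)
    print("clk",round(s["clock"],2),"pos",s["ee_pos"],"rpy",s["orientation"],"F",s["force"],"gap",s["finger_gap"],"| d",np.round(d,4),"turn",round(t,2))
def edge(n,im,P0,P1,out,w=4,rng=3):
    # subpixel edge offset (mm along 'out') of world segment P0-P1
    g=im.mean(2).astype(np.float32); o=[]
    s=np.arange(-rng*2.7,rng*2.7,.3)
    for f in np.linspace(.12,.88,25):
        q=px(n,(P0+f*(P1-P0))+s[:,None]*out).astype(np.float32)
        v=cv2.remap(g,q[:,0].copy(),q[:,1].copy(),cv2.INTER_LINEAR)[:,0] if 0 else np.array([cv2.getRectSubPix(g,(1,1),(float(a),float(b)))[0,0] for a,b in q])
        dv=np.abs(np.diff(v)); i=dv.argmax(); k=slice(max(0,i-6),i+7)
        o.append(((dv[k]*s[:-1][k]).sum()/dv[k].sum(),dv[k].sum()))
    o=np.array(o); return np.median(o[o[:,1]>20,0]) if (o[:,1]>20).sum()>5 else np.nan
E
python3 - <<'E'
from m import *
ims={n:cv2.imread(f"pics/{n}0.png")[:,:,::-1] for n in("scene","top")}
def rect(c,yaw,hx,hy,z):
    a=np.array([np.cos(yaw),np.sin(yaw),0]);b=np.array([-a[1],a[0],0]);C=np.array([*c,z])
    return {"+x":(C+hx*a-hy*b,C+hx*a+hy*b,a),"-x":(C-hx*a-hy*b,C-hx*a+hy*b,-a),"+y":(C+hy*b-hx*a,C+hy*b+hx*a,b),"-y":(C-hy*b-hx*a,C-hy*b+hx*a,-b)}
for nm,c,yaw,hx,hy,z in(("block",(586,228.7),-.085,32,80,50),("plate",(576.5-6.8,-35.6-35.4),-.19,55,65,40)):
    for n in("top","scene"):
        print(nm,n,{k:round(float(edge(n,ims[n],*v)),2) for k,v in rect(c,yaw,hx,hy,z).items()})
s=r.sense()
go(159.9+140,552.3-107,214.6,s["orientation"][2]-.46); go(585.5,229,214.6,np.pi/2-.085)
E
```

```text
block top {'+x': 1.27, '-x': 0.47, '+y': 1.64, '-y': 6.86}
block scene {'+x': 0.76, '-x': 0.68, '+y': 3.01, '-y': -1.63}
plate top {'+x': 2.04, '-x': 0.42, '+y': -0.52, '-y': 1.53}
plate scene {'+x': 1.46, '-x': 0.79, '+y': 1.55, '-y': 0.5}
clk 0.8 pos [159.9  552.32 214.62] rpy [ 3.14 -0.    2.86] F [-0.44 -0.89  0.18] gap 1.0021952844403583 | d [-0.16 -0.06  0.  ] turn 26.36
clk 0.8 pos [159.9  552.32 214.62] rpy [ 3.14 -0.    2.86] F [-0.44 -0.89  0.18] gap 1.0021952844403583 | d [-0.5  -0.19  0.  ] turn 78.72
```

Units first: shifts go in shares of 0.8 m and turns go in shares of 45 degrees. So -0.17 m / 0.8 = -0.2125, -0.136 m / 0.8 = -0.17, 26.4 degrees / 45 = 0.5867.

Call:
servo_tool --steps '[1, -0.0425, -0.015, 0, 0.1178, 1, -0.085, -0.0313, 0, 0.2356, 1, -0.1275, -0.0463, 0, 0.3533, 1, -0.17, -0.0625, 0, 0.4711, 1, -0.2125, -0.0775, 0, 0.5867]'

```text
clock: 1.22
ee_pos: [307.0, 444.3, 214.8]
orientation: [3.141, 0.0, 2.395]
force: [0.2, -0.3, 0.5]
finger_gap: 0.998
grasp_force: 0.0
```

```bash
python3 -c "
from m import *
go(586.3,230.7,214.6,np.pi/2-.085)"
```

```text
clk 1.22 pos [307.04 444.33 214.79] rpy [3.14 0.   2.39] F [ 0.16 -0.3   0.48] gap 0.9980041897097842 | d [-0.35  0.03  0.  ] turn 52.09
```

In the tool's units: -0.175 m / 0.8 = -0.2188, -0.14 m / 0.8 = -0.175, 26 degrees / 45 = 0.5778.

Call:
servo_tool --steps '[1, -0.0438, 0.0038, 0, 0.1156, 1, -0.0875, 0.0088, 0, 0.2311, 1, -0.1313, 0.0125, 0, 0.3467, 1, -0.175, 0.0163, 0, 0.4622, 1, -0.2188, 0.02, 0, 0.5778]'

```text
clock: 1.63
ee_pos: [447.0, 337.7, 214.8]
orientation: [3.141, -0.0, 1.941]
force: [-0.1, 0.7, 0.1]
finger_gap: 1.001
grasp_force: 0.0
```

```bash
sed -i 's/precision=2/precision=4/' m.py; python3 -c "
from m import *
go(586.3,230.7,214.6,np.pi/2-.085)"
```

```text
clk 1.63 pos [446.9508 337.6774 214.759 ] rpy [ 3.1412 -0.0001  1.9406] F [-0.0612  0.6685  0.0909] gap 1.0011073699031643 | d [-0.1501  0.0913  0.0002] turn 26.06
```

In the tool's units: -0.15 m / 0.8 = -0.1875, 0.0913 m / 0.8 = 0.1141, 26.1 degrees / 45 = 0.58.

Call:
servo_tool --steps '[0.8, -0.0413, 0.025, 0, 0.1222, 0.7, -0.0825, 0.05, 0, 0.2444, 0.6, -0.1238, 0.075, 0, 0.3667, 0.6, -0.1625, 0.0988, 0, 0.4889, 0.6, -0.1875, 0.1141, 0, 0.58]'

```text
clock: 2.05
ee_pos: [588.0, 230.0, 214.5]
orientation: [3.141, 0.001, 1.483]
force: [-0.2, 0.7, -0.1]
finger_gap: 0.661
grasp_force: 0.0
```

```bash
python3 -c "
from m import *
go(586.3,230.7,214.6,np.pi/2-.085)
shot('scene','s1');t=shot('top','t1')
a=cv2.imread('pics/s1.png')[170:320,300:440];b=cv2.imread('pics/t1.png')[130:230,160:300]
cv2.imwrite('pics/c1.png',np.vstack([cv2.resize(a,(560,600))[:300*2:1]]) if 0 else np.hstack([cv2.resize(a,(420,450)),cv2.resize(b,(378,270)).copy() if 0 else cv2.copyMakeBorder(cv2.resize(b,(378,270)),0,180,0,0,0)]))
"
```

```text
clk 2.05 pos [587.9781 230.0158 214.4867] rpy [3.1407 0.0006 1.4829] F [-0.2446  0.6813 -0.0814] gap 0.6614913061994272 | d [ 0.0005 -0.0017 -0.0001] turn -0.17
```

View pics/c1.png

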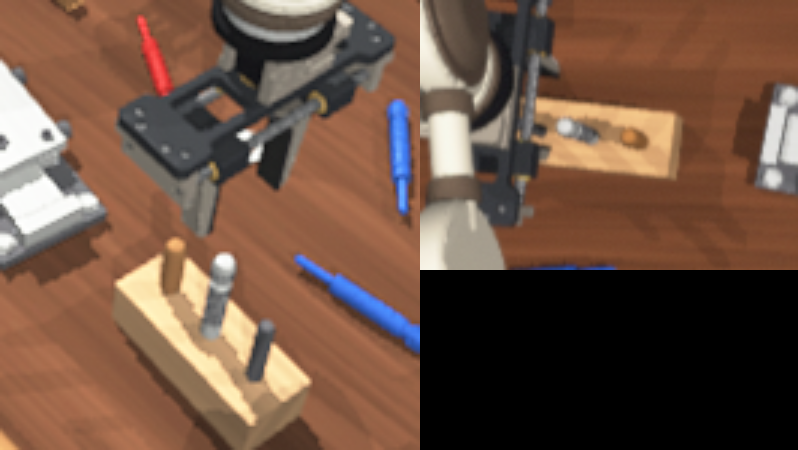

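The gripper hangs over the block with the fingers straddling the punch, at about (210,290) in the left panel; the neighbours are outside the finger line. Descending.

In the tool's units: 0.138 m / 0.8 = 0.1725, 0.125 m / 0.8 = 0.1563.

Call:
servo_tool --steps '[0.6, 0, 0, 0.0375, 0, 0.6, 0, 0, 0.0813, 0, 0.6, 0, 0, 0.125, 0, 0.6, 0, 0, 0.1563, 0, 0.6, 0, 0, 0.1725, 0]'

```text
clock: 2.57
ee_pos: [582.0, 233.1, 72.4]
orientation: [-3.135, 0.001, 1.492]
force: [-0.6, -0.4, -0.9]
finger_gap: 0.602
grasp_force: 0.0
```

Call:
servo_tool --steps '[0.45, 0, 0, 0, 0, 0.35, 0, 0, 0, 0, 0.3, 0, 0, 0, 0, 0.25, 0, 0, 0, 0, 0.25, 0, 0, 0, 0]'

```text
clock: 2.98
ee_pos: [587.0, 233.1, 78.8]
orientation: [3.138, -0.001, 1.49]
force: [-0.2, -0.5, -0.1]
finger_gap: 0.265
grasp_force: 0.0
```

```bash
python3 -c "
from m import *
go(586.3,230.7,76,np.pi/2-.085)
shot('scene','s2');shot('top','t2')
a=cv2.imread('pics/s2.png')[210:330,320:440]
cv2.imwrite('pics/c2.png',cv2.resize(a,(600,600),interpolation=cv2.INTER_CUBIC))
"
```

```text
clk 2.98 pos [586.9629 233.0927  78.7992] rpy [ 3.138  -0.001   1.4899] F [-0.1702 -0.5306 -0.0763] gap 0.2648911959097084 | d [-0.0024 -0.0005  0.0028] turn 0.24
```

View pics/c2.png

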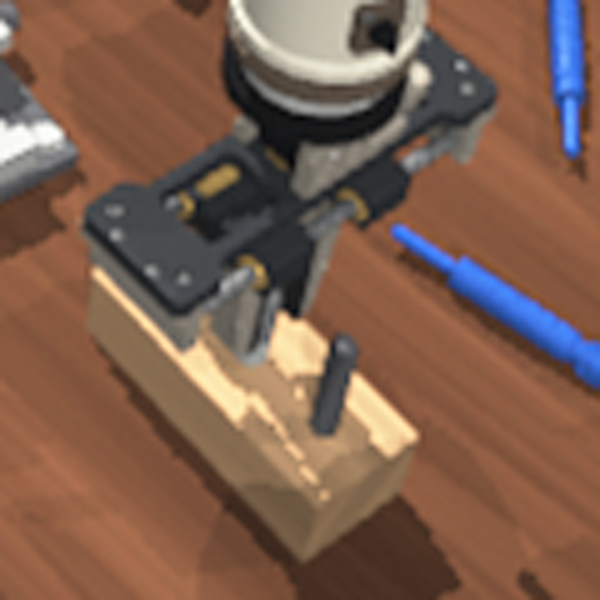

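The fingers surround the punch between the scriber and the pin punch (at (340,390)), with no contact. The arm is still settling, so I hold and read again.

Call:
servo_tool --steps '[0.25, 0, 0, 0, 0, 0.25, 0, 0, 0, 0, 0.25, 0, 0, 0, 0, 0.25, 0, 0, 0, 0, 0.25, 0, 0, 0, 0]'

```text
clock: 3.5
ee_pos: [585.5, 232.7, 76.5]
orientation: [-3.141, 0.0, 1.49]
force: [-0.4, -0.5, -1.2]
finger_gap: 0.252
grasp_force: 0.0
```

```bash
python3 -c "
from m import *
go(586.3,230.7,76,np.pi/2-.085)
"
```

```text
clk 3.5 pos [585.5131 232.6813  76.5374] rpy [-3.1414  0.      1.4896] F [-0.3991 -0.473  -1.177 ] gap 0.2522830584170822 | d [-0.0019  0.0009  0.0005] turn 0.22
```

In the tool's units: -0.002 m / 0.8 = -0.0025, 0.0005 m / 0.8 = 0.0006.

Call:
servo_tool --steps '[0.25, -0.0013, 0.0006, 0, 0, 0.25, -0.0025, 0.001, 0, 0, 0.25, -0.0025, 0.001, 0, 0, 0.25, -0.0025, 0.001, 0, 0, 0.22, -0.0025, 0.001, 0, 0]'

```text
clock: 3.92
ee_pos: [586.2, 230.6, 76.6]
orientation: [-3.142, 0.0, 1.49]
force: [-0.7, 0.5, -0.5]
finger_gap: 0.221
grasp_force: 0.0
```

Call:
servo_tool --steps '[0.2, 0, 0, 0, 0, 0.18, 0, 0, 0, 0, 0.16, 0, 0, 0, 0, 0.1, 0, 0, 0, 0, 0, 0, 0, 0, 0]'

```text
clock: 4.33
ee_pos: [586.0, 230.7, 76.6]
orientation: [-3.141, 0.0, 1.49]
force: [-0.3, 0.1, 0.4]
finger_gap: 0.18
grasp_force: 30.0
```

Call:
servo_tool --steps '[0, 0, 0, 0, 0, 0, 0, 0, 0, 0, 0, 0, 0, 0, 0, 0, 0, 0, 0, 0, 0, 0, 0, 0, 0]'

```text
clock: 4.75
ee_pos: [586.1, 230.7, 76.6]
orientation: [-3.141, 0.0, 1.49]
force: [-1.5, 1.7, 1.9]
finger_gap: 0.179
grasp_force: 30.0
```

```bash
python3 -c "
from m import *
go(586.3,230.7,76,np.pi/2-.085); print(r.sense()['moment'],r.sense()['grasp_force'])
"
```

```text
clk 4.75 pos [586.0831 230.6596  76.5775] rpy [-3.1413  0.      1.4898] F [-1.5267  1.7419  1.8852] gap 0.1791299873724338 | d [0.0001 0.0002 0.0006] turn 0.23
[-0.0487  0.3109 -0.0274] 29.999699018953834
```

In the tool's units: -0.046 m / 0.8 = -0.0575, -0.034 m / 0.8 = -0.0425.

Call:
servo_tool --steps '[0, 0, 0, -0.0063, 0, 0, 0, 0, -0.015, 0, 0, 0, 0, -0.0275, 0, 0, 0, 0, -0.0425, 0, 0, 0, 0, -0.0575, 0]'

```text
clock: 5.17
ee_pos: [586.5, 230.7, 124.2]
orientation: [3.141, -0.0, 1.49]
force: [0.8, -0.5, -2.3]
finger_gap: 0.182
grasp_force: 30.0
```

In the tool's units: -0.075 m / 0.8 = -0.0938, -0.065 m / 0.8 = -0.0813.

Call:
servo_tool --steps '[0, 0, 0, -0.0188, 0, 0, 0, 0, -0.04, 0, 0, 0, 0, -0.0625, 0, 0, 0, 0, -0.0813, 0, 0, 0, 0, -0.0938, 0]'

```text
clock: 5.58
ee_pos: [587.3, 230.9, 201.2]
orientation: [3.137, -0.001, 1.49]
force: [-0.0, 0.3, -2.3]
finger_gap: 0.18
grasp_force: 30.0
```

Call:
servo_tool --steps '[0, 0, 0, 0, 0, 0, 0, 0, 0, 0, 0, 0, 0, 0, 0, 0, 0, 0, 0, 0, 0, 0, 0, 0, 0]'

```text
clock: 6.0
ee_pos: [585.5, 230.5, 196.3]
orientation: [-3.139, 0.001, 1.49]
force: [0.7, -0.7, -1.0]
finger_gap: 0.181
grasp_force: 30.0
```

```bash
python3 -c "
from m import *
go(576.9,-35.9,197); print(r.sense()['moment'],r.sense()['grasp_force'])
"
```

```text
clk 6.0 pos [585.4943 230.5165 196.262 ] rpy [-3.1394  0.0006  1.4897] F [ 0.7076 -0.7473 -0.9917] gap 0.18131206753698262 | d [-0.2662  0.013  -0.0006] turn 0
[-0.1221  0.0075  0.0025] 29.999388929572888
```

In the tool's units: -0.137 m / 0.8 = -0.1713, 0.001 m / 0.8 = 0.0013.

Call:
servo_tool --steps '[0, -0.0225, 0.0013, 0, 0, 0, -0.0563, 0.0025, 0, 0, 0, -0.0963, 0.005, 0, 0, 0, -0.1338, 0.0063, 0, 0, 0, -0.1713, 0.0081, 0, 0]'

```text
clock: 6.42
ee_pos: [580.9, 92.4, 196.9]
orientation: [-3.14, 0.0, 1.49]
force: [-0.6, 0.4, -1.5]
finger_gap: 0.179
grasp_force: 30.0
```

In the tool's units: -0.129 m / 0.8 = -0.1613, -0.115 m / 0.8 = -0.1438.

Call:
servo_tool --steps '[0, -0.0375, 0.0019, 0, 0, 0, -0.075, 0.0038, 0, 0, 0, -0.1125, 0.0056, 0, 0, 0, -0.1438, 0.0069, 0, 0, 0, -0.1613, 0.0081, 0, 0]'

```text
clock: 6.83
ee_pos: [577.1, -38.1, 197.0]
orientation: [-3.141, 0.001, 1.488]
force: [0.7, -0.1, -1.9]
finger_gap: 0.184
grasp_force: 30.0
```

In the tool's units: 0.07 m / 0.8 = 0.0875, 0.065 m / 0.8 = 0.0813.

Call:
servo_tool --steps '[0, 0, 0, 0.025, 0, 0, 0, 0, 0.05, 0, 0, 0, 0, 0.0688, 0, 0, 0, 0, 0.0813, 0, 0, 0, 0, 0.0875, 0]'

```text
clock: 7.25
ee_pos: [576.5, -34.8, 125.5]
orientation: [-3.138, -0.001, 1.49]
force: [-0.1, 0.4, -2.5]
finger_gap: 0.178
grasp_force: 30.0
```

Call:
servo_tool --steps '[0, 0, 0, 0, 0, 0, 0, 0, 0, 0, 0, 0, 0, 0, 0, 0, 0, 0, 0, 0, 0, 0, 0, 0, 0]'

```text
clock: 7.67
ee_pos: [578.2, -35.6, 128.6]
orientation: [3.14, 0.0, 1.49]
force: [0.3, 1.0, -2.0]
finger_gap: 0.178
grasp_force: 30.0
```

Call:
servo_tool --steps '[0, 0, 0, 0, 0, 0, 0, 0, 0, 0, 0, 0, 0, 0, 0, 0, 0, 0, 0, 0, 0, 0, 0, 0, 0]'

```text
clock: 8.08
ee_pos: [577.6, -35.5, 127.6]
orientation: [-3.142, 0.0, 1.49]
force: [1.3, 0.9, -1.6]
finger_gap: 0.184
grasp_force: 30.0
```

```bash
python3 -c "
from m import *
go(576.9,-35.9,116); s=r.sense(); p=s['ee_pos']
shot('scene','s3');shot('top','t3')
for n in ('scene','top'): print(n,px(n,[p-[0,0,66.6],p-[0,0,26.6],[576.9,-35.9,43]]))
a=cv2.imread('pics/s3.png')[175:245,260:340]
b=cv2.imread('pics/t3.png')[155:225,280:360]
f=lambda i:cv2.resize(i,(400,350),interpolation=cv2.INTER_CUBIC)
cv2.imwrite('pics/c3.png',np.hstack([f(a),f(b)]))
"
```

```text
clk 8.08 pos [577.572  -35.5365 127.5977] rpy [-3.1415  0.      1.4897] F [ 1.3202  0.9395 -1.5672] gap 0.18372547966079003 | d [-0.0004 -0.0006  0.0116] turn 0
scene [[298.4281 212.0436]
 [298.3691 201.8586]
 [298.5519 216.2632]]
top [[321.5739 184.3073]
 [321.7069 182.9022]
 [321.6481 185.1504]]
```

View pics/c3.png

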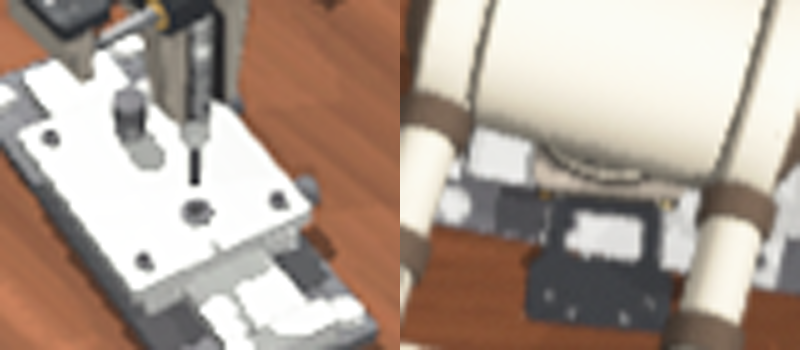

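The scene view shows the nose hanging straight, with its tip at about (299,212) and the bush just below at (299,217). The arm hides the top view. Now a subpixel comparison in the scene camera.

```bash
python3 - <<'E'
from m import *
im=cv2.imread("pics/s3.png")[:,:,::-1]; g=im.mean(2)
print("cols 291..308"); 
for v in range(200,224): print(v,g[v,291:309].astype(int))
def P(p): return px("scene",[p])[0]
p=np.array([577.57,-35.54,127.6])
for z in(61,66,71,85): print(z,P(p*[1,1,0]+[0,0,z]))
# model: flange disc silhouette centroid and bore centre
th=np.linspace(0,2*np.pi,60)
for rad,z in((10,43),(10,40),(4.75,43)):
    q=px("scene",np.c_[576.9+rad*np.cos(th),-35.9+rad*np.sin(th),0*th+z]); print(rad,z,q.min(0),q.max(0))
a=P([577,-36,43]);print("per mm x,y,z",P([578,-36,43])-a,P([577,-35,43])-a,P([577,-36,44])-a)
E
```

```text
cols 291..308
200 [254 254 255 255 224 147 161 171 171 167 174 244 253 250 250 251 255 239]
201 [251 253 253 255 235 161 164 170 172 175 175 243 253 251 250 250 252 253]
202 [244 254 253 254 240 168 163 180 182 170 165 240 253 251 250 250 250 253]
203 [225 253 253 253 252 219 169 178 179 182 221 249 252 251 251 250 250 250]
204 [166 223 252 253 254 253 203 147 148 208 252 253 251 251 251 250 250 249]
205 [170 164 243 253 253 255 226  87  88 217 254 252 251 251 250 250 250 250]
206 [171 165 246 254 253 255 222  75  76 215 253 252 251 251 250 250 250 250]
207 [169 164 245 254 253 255 221  76  77 215 253 251 251 251 251 250 250 250]
208 [163 217 251 253 253 255 222  76  77 217 252 251 251 251 251 251 250 250]
209 [234 252 254 253 253 255 223  75  76 231 254 251 250 250 251 251 250 250]
210 [254 253 253 252 253 255 224  73  75 241 255 251 250 250 250 251 251 251]
211 [252 252 252 252 252 255 221  66  68 240 255 253 252 251 251 252 252 253]
212 [252 252 253 253 253 255 251 215 220 254 255 254 253 253 253 253 253 253]
213 [253 253 254 254 254 255 255 255 255 255 255 254 254 253 253 253 253
[... 382 characters left out ...]
 253 253 253]
219 [254 254 254 255 255 236 177 147 136 131 141 250 255 254 253 253 253 253]
220 [254 254 254 254 255 255 253 209 210 239 242 254 255 254 253 253 253 254]
221 [254 254 254 254 254 255 255 253 254 255 255 255 254 254 254 254 254 255]
222 [254 254 254 254 254 254 254 255 254 254 255 252 253 255 255 255 255 249]
223 [254 254 254 254 254 254 254 254 254 254 252 222 232 255 255 252 233 184]
61 [298.4278 212.0419]
66 [298.4206 210.7963]
71 [298.4133 209.5429]
85 [298.3928 205.9919]
10 43 [294.8449 213.4794] [302.2571 219.0817]
10 40 [294.8557 214.208 ] [302.2544 219.8082]
4.75 43 [296.7911 214.937 ] [300.3122 217.598 ]
per mm x,y,z [-0.2786  0.186 ] [0.2449 0.2098] [-0.0014 -0.2431]
```

In the tool's units: 0.016 m / 0.8 = 0.02, 0.015 m / 0.8 = 0.0188.

Call:
servo_tool --steps '[0, 0, 0, 0.005, 0, 0, 0, 0, 0.01, 0, 0, 0, 0, 0.015, 0, 0, 0, 0, 0.0188, 0, 0, 0, 0, 0.02, 0]'

```text
clock: 8.6
ee_pos: [577.0, -35.4, 110.5]
orientation: [-3.14, -0.0, 1.49]
force: [-0.4, -0.8, -2.3]
finger_gap: 0.18
grasp_force: 30.0
```

Call:
servo_tool --steps '[0, 0, 0, 0, 0, 0, 0, 0, 0, 0, 0, 0, 0, 0, 0, 0, 0, 0, 0, 0, 0, 0, 0, 0, 0]'

```text
clock: 9.02
ee_pos: [577.8, -35.5, 111.8]
orientation: [3.141, 0.0, 1.49]
force: [-1.0, 0.5, -1.9]
finger_gap: 0.18
grasp_force: 30.0
```

In the tool's units: 0.003 m / 0.8 = 0.0038, 0.002 m / 0.8 = 0.0025.

Call:
servo_tool --steps '[0, 0, 0, 0.0013, 0, 0, 0, 0, 0.0025, 0, 0, 0, 0, 0.0038, 0, 0, 0, 0, 0.0038, 0, 0, 0, 0, 0.0038, 0]'

```text
clock: 9.43
ee_pos: [577.5, -35.5, 108.4]
orientation: [-3.141, -0.0, 1.49]
force: [-0.6, 0.4, -1.8]
finger_gap: 0.172
grasp_force: 30.0
```

```bash
python3 -c "
from m import *
go(577.2,-35.3,116); s=r.sense(); p=s['ee_pos'];print(s['moment'])
im=shot('scene','s4');g=im.mean(2)
for v in range(206,222): print(v,g[v,291:309].astype(int))
print(px('scene',[p-[0,0,66.6]]))
"
```

```text
clk 9.43 pos [577.4727 -35.4956 108.4435] rpy [-3.1413 -0.      1.4897] F [-0.6455  0.4302 -1.7802] gap 0.17224223635638072 | d [ 0.0002 -0.0003 -0.0076] turn 0
[-0.121   0.0209 -0.0312]
206 [170 165 246 255 242 172 162 168 171 175 176 243 253 251 250 250 250 250]
207 [169 163 245 255 245 178 159 178 180 170 165 239 252 251 251 250 250 250]
208 [163 215 251 254 251 224 178 175 178 181 218 248 251 251 251 251 250 250]
209 [234 252 254 253 254 254 212 145 143 194 250 253 250 250 251 251 250 250]
210 [254 253 253 252 253 255 226  90  82 179 250 252 250 250 250 251 251 250]
211 [252 252 252 252 252 255 229  93  77 174 253 253 251 251 251 251 252 252]
212 [252 252 252 252 252 255 236 103  77 192 255 255 253 253 253 253 253 253]
213 [253 253 253 253 254 255 241 103  77 201 255 255 254 253 253 253 253 253]
214 [254 254 254 254 255 255 224  94  79 166 248 255 254 253 253 252 252 253]
215 [254 254 254 254 255 246 156  83  83  95 178 254 255 254 253 253 252 252]
216 [254 254 254 255 252 192 108  82  85  88 132 222 254 254 253 253 253 252]
217 [253 253 254 255 246 177 121  83  77  81 132 138 244 254 253 253 253 253]
218 [252 252 253 254 249 192 130 104  84  91 121 214 255 254 253 253 253 253]
219 [253 253 254 254 255 236 177 133 111 118 142 253 255 254 253 252 253 253]
220 [254 254 254 254 255 255 254 211 153 161 176 253 255 254 253 253 253 253]
221 [254 254 254 254 254 255 255 254 246 223 185 234 255 255 254 253 254 255]
[[298.4931 216.7354]]
```

In the tool's units: 0.0015 m / 0.8 = 0.0019, 0.001 m / 0.8 = 0.0013.

Call:
servo_tool --steps '[0, 0, 0, 0.0006, 0, 0, 0, 0, 0.0013, 0, 0, 0, 0, 0.0019, 0, 0, 0, 0, 0.0019, 0, 0, 0, 0, 0.0019, 0]'

```text
clock: 9.9
ee_pos: [577.6, -35.5, 107.0]
orientation: [-3.141, 0.0, 1.49]
force: [0.3, 0.3, -2.1]
finger_gap: 0.181
grasp_force: 30.0
```

In the tool's units: 0.001 m / 0.8 = 0.0013, 0.0005 m / 0.8 = 0.0006.

Call:
servo_tool --steps '[0, 0, 0, 0.0006, 0, 0, 0, 0, 0.0013, 0, 0, 0, 0, 0.0013, 0, 0, 0, 0, 0.0013, 0, 0, 0, 0, 0.0013, 0]'

```text
clock: 10.32
ee_pos: [577.6, -35.6, 106.1]
orientation: [-3.142, 0.0, 1.49]
force: [-0.2, 0.1, -1.3]
finger_gap: 0.181
grasp_force: 30.0
```

In the tool's units: 0.001 m / 0.8 = 0.0013, 0.0005 m / 0.8 = 0.0006.

Call:
servo_tool --steps '[0, 0, 0, 0.0006, 0, 0, 0, 0, 0.0013, 0, 0, 0, 0, 0.0013, 0, 0, 0, 0, 0.0013, 0, 0, 0, 0, 0.0013, 0]'

```text
clock: 10.73
ee_pos: [577.5, -35.5, 105.0]
orientation: [-3.141, 0.0, 1.49]
force: [-0.0, 0.3, -1.9]
finger_gap: 0.181
grasp_force: 30.0
```

In the tool's units: 0.0015 m / 0.8 = 0.0019, 0.001 m / 0.8 = 0.0013.

Call:
servo_tool --steps '[0, 0, 0, 0.0006, 0, 0, 0, 0, 0.0013, 0, 0, 0, 0, 0.0019, 0, 0, 0, 0, 0.0019, 0, 0, 0, 0, 0.0019, 0]'

```text
clock: 11.15
ee_pos: [577.5, -35.5, 103.5]
orientation: [-3.141, 0.0, 1.49]
force: [-0.8, -1.8, -2.6]
finger_gap: 0.179
grasp_force: 30.0
```

In the tool's units: 0.0035 m / 0.8 = 0.0044, 0.003 m / 0.8 = 0.0038.

Call:
servo_tool --steps '[0, 0, 0, 0.0013, 0, 0, 0, 0, 0.0025, 0, 0, 0, 0, 0.0038, 0, 0, 0, 0, 0.0044, 0, 0, 0, 0, 0.0044, 0]'

```text
clock: 11.57
ee_pos: [577.5, -35.6, 99.9]
orientation: [-3.141, 0.0, 1.49]
force: [-1.7, -0.6, -2.0]
finger_gap: 0.18
grasp_force: 30.0
```

In the tool's units: 0.0035 m / 0.8 = 0.0044, 0.003 m / 0.8 = 0.0038.

Call:
servo_tool --steps '[0, 0, 0, 0.0013, 0, 0, 0, 0, 0.0025, 0, 0, 0, 0, 0.0038, 0, 0, 0, 0, 0.0044, 0, 0, 0, 0, 0.0044, 0]'

```text
clock: 11.98
ee_pos: [577.5, -35.6, 96.4]
orientation: [-3.141, 0.0, 1.49]
force: [-1.4, -2.1, -2.0]
finger_gap: 0.18
grasp_force: 30.0
```

```bash
python3 -c "
from m import *
go(577.2,-35.3,93); print(r.sense()['moment'])
"
```

```text
clk 11.98 pos [577.486  -35.5582  96.3777] rpy [-3.1413  0.      1.4897] F [-1.399  -2.0837 -2.0164] gap 0.180091324708267 | d [ 0.0002 -0.0003  0.0034] turn 0
[-0.2558  0.4903 -0.0522]
```

In the tool's units: 0.0015 m / 0.8 = 0.0019, -0.0003 m / 0.8 = -0.0004.

Call:
servo_tool --steps '[0, -0.0003, -0.0001, 0, 0, 0, -0.0005, -0.0004, 0, 0, 0, -0.0005, -0.0004, 0.0006, 0, 0, -0.0005, -0.0004, 0.0013, 0, 0, -0.0005, -0.0004, 0.0019, 0]'

```text
clock: 12.4
ee_pos: [577.4, -35.8, 95.2]
orientation: [3.141, -0.0, 1.49]
force: [-0.3, -0.2, -1.2]
finger_gap: 0.181
grasp_force: 30.0
```

In the tool's units: 0.0015 m / 0.8 = 0.0019, 0.001 m / 0.8 = 0.0013.

Call:
servo_tool --steps '[0, 0, 0, 0.0006, 0, 0, 0, 0, 0.0013, 0, 0, 0, 0, 0.0019, 0, 0, 0, 0, 0.0019, 0, 0, 0, 0, 0.0019, 0]'

```text
clock: 12.82
ee_pos: [577.3, -35.8, 93.5]
orientation: [3.141, -0.0, 1.49]
force: [-0.9, 0.1, -2.4]
finger_gap: 0.178
grasp_force: 30.0
```

```bash
python3 -c "
from m import *
go(577.2,-35.3,93); print(r.sense()['moment'])
"
```

```text
clk 12.82 pos [577.3285 -35.8343  93.5223] rpy [ 3.1414 -0.0001  1.4897] F [-0.9009  0.1232 -2.3602] gap 0.17814098692209074 | d [ 0.0005 -0.0002  0.0005] turn 0
[0.0252 0.1446 0.04  ]
```

Lateral load is gone. Stepping down to find the bar.

In the tool's units: 0.001 m / 0.8 = 0.0013, 0.0005 m / 0.8 = 0.0006.

Call:
servo_tool --steps '[0, 0, 0, 0.0006, 0, 0, 0, 0, 0.0013, 0, 0, 0, 0, 0.0013, 0, 0, 0, 0, 0.0013, 0, 0, 0, 0, 0.0013, 0]'

```text
clock: 13.23
ee_pos: [577.3, -35.9, 92.6]
orientation: [3.141, 0.0, 1.49]
force: [-0.7, -0.9, -2.8]
finger_gap: 0.177
grasp_force: 30.0
```

In the tool's units: 0.0015 m / 0.8 = 0.0019, 0.001 m / 0.8 = 0.0013.

Call:
servo_tool --steps '[0, 0, 0, 0.0006, 0, 0, 0, 0, 0.0013, 0, 0, 0, 0, 0.0019, 0, 0, 0, 0, 0.0019, 0, 0, 0, 0, 0.0019, 0]'

```text
clock: 13.65
ee_pos: [577.3, -35.9, 91.1]
orientation: [3.141, -0.0, 1.49]
force: [0.9, -0.4, -1.8]
finger_gap: 0.177
grasp_force: 30.0
```

In the tool's units: 0.0015 m / 0.8 = 0.0019, 0.001 m / 0.8 = 0.0013.

Call:
servo_tool --steps '[0, 0, 0, 0.0006, 0, 0, 0, 0, 0.0013, 0, 0, 0, 0, 0.0019, 0, 0, 0, 0, 0.0019, 0, 0, 0, 0, 0.0019, 0]'

```text
clock: 14.07
ee_pos: [577.4, -35.9, 90.1]
orientation: [3.141, 0.0, 1.49]
force: [-2.1, 0.6, 3.2]
finger_gap: 0.18
grasp_force: 30.0
```

Contact with the bar at TCP z ≈ 90.2. Pressing in small steps.

In the tool's units: 0.002 m / 0.8 = 0.0025, 0.0015 m / 0.8 = 0.0019.

Call:
servo_tool --steps '[0, 0, 0, 0.0006, 0, 0, 0, 0, 0.0013, 0, 0, 0, 0, 0.0019, 0, 0, 0, 0, 0.0025, 0, 0, 0, 0, 0.0025, 0]'

```text
clock: 14.48
ee_pos: [577.5, -36.0, 87.9]
orientation: [3.141, 0.0, 1.49]
force: [-2.0, 0.4, 5.4]
finger_gap: 0.178
grasp_force: 30.0
```

In the tool's units: 0.002 m / 0.8 = 0.0025, 0.0015 m / 0.8 = 0.0019.

Call:
servo_tool --steps '[0, 0, 0, 0.0006, 0, 0, 0, 0, 0.0013, 0, 0, 0, 0, 0.0019, 0, 0, 0, 0, 0.0025, 0, 0, 0, 0, 0.0025, 0]'

```text
clock: 14.9
ee_pos: [577.6, -35.9, 86.3]
orientation: [3.141, 0.0, 1.49]
force: [-1.9, 0.2, 7.3]
finger_gap: 0.181
grasp_force: 30.0
```

```bash
python3 -c "
from m import *
go(577.2,-35.3,93); print(r.sense()['moment'])
"
```

```text
clk 14.9 pos [577.5893 -35.9284  86.2639] rpy [3.1409 0.0001 1.4897] F [-1.8764  0.237   7.2562] gap 0.18112586769679487 | d [ 0.0006 -0.0004 -0.0067] turn 0
[0.0883 0.8271 0.0004]
```

In the tool's units: 0.002 m / 0.8 = 0.0025, 0.0015 m / 0.8 = 0.0019.

Call:
servo_tool --steps '[0, 0, 0, 0.0006, 0, 0, 0, 0, 0.0013, 0, 0, 0, 0, 0.0019, 0, 0, 0, 0, 0.0025, 0, 0, 0, 0, 0.0025, 0]'

```text
clock: 15.32
ee_pos: [577.7, -36.0, 84.6]
orientation: [3.141, 0.0, 1.49]
force: [-3.2, 0.7, 9.2]
finger_gap: 0.181
grasp_force: 30.0
```

In the tool's units: 0.0015 m / 0.8 = 0.0019, 0.0012 m / 0.8 = 0.0015.

Call:
servo_tool --steps '[0, 0, 0, 0.0005, 0, 0, 0, 0, 0.001, 0, 0, 0, 0, 0.0015, 0, 0, 0, 0, 0.0019, 0, 0, 0, 0, 0.0019, 0]'

```text
clock: 15.73
ee_pos: [577.7, -36.0, 83.4]
orientation: [3.141, 0.0, 1.49]
force: [-4.8, 1.2, 10.4]
finger_gap: 0.183
grasp_force: 30.0
```

In the tool's units: 0.0008 m / 0.8 = 0.001, 0.0006 m / 0.8 = 0.0008.

Call:
servo_tool --steps '[0, 0, -0.0003, 0.0003, 0, 0, 0, -0.0004, 0.0005, 0, 0, 0, -0.0004, 0.0008, 0, 0, 0, -0.0004, 0.001, 0, 0, 0, -0.0004, 0.001, 0]'

```text
clock: 16.15
ee_pos: [577.7, -36.0, 82.8]
orientation: [3.14, 0.0, 1.49]
force: [-3.2, 0.7, 10.2]
finger_gap: 0.177
grasp_force: 30.0
```

```bash
python3 -c "
from m import *
go(577.2,-35.3,80.5); print(r.sense()['moment'])
"
```

```text
clk 16.15 pos [577.6631 -35.9743  82.784 ] rpy [3.1402 0.0002 1.4898] F [-3.189   0.7415 10.2274] gap 0.17743959931717876 | d [ 0.0006 -0.0005  0.0023] turn 0
[ 0.1956  1.0002 -0.0371]
```

In the tool's units: 0.0005 m / 0.8 = 0.0006, -0.0002 m / 0.8 = -0.0003.

Call:
servo_tool --steps '[0, 0, -0.0003, 0.0003, 0, 0, 0, -0.0003, 0.0005, 0, 0, 0, -0.0003, 0.0006, 0, 0, 0, -0.0003, 0.0006, 0, 0, 0, -0.0003, 0.0006, 0]'

```text
clock: 16.57
ee_pos: [577.6, -36.0, 82.2]
orientation: [3.14, 0.0, 1.49]
force: [-3.0, 2.2, 9.8]
finger_gap: 0.182
grasp_force: 30.0
```

```bash
python3 -c "
from m import *
go(577.2,-35.3,80.5); print(r.sense()['moment'])
"
```

```text
clk 16.57 pos [577.6235 -35.9563  82.178 ] rpy [3.1398 0.0002 1.4898] F [-2.9811  2.2241  9.7717] gap 0.18212156479048594 | d [ 0.0006 -0.0005  0.0017] turn 0
[ 0.2131  0.7695 -0.0227]
```

In the tool's units: 0.0005 m / 0.8 = 0.0006, 0.0002 m / 0.8 = 0.0003.

Call:
servo_tool --steps '[0, 0, 0, 0.0003, 0, 0, 0, 0, 0.0005, 0, 0, 0, 0, 0.0006, 0, 0, 0, 0, 0.0006, 0, 0, 0, 0, 0.0006, 0]'

```text
clock: 16.98
ee_pos: [577.6, -35.9, 81.3]
orientation: [3.14, 0.0, 1.49]
force: [-2.3, 1.0, 6.8]
finger_gap: 0.177
grasp_force: 30.0
```

```bash
python3 -c "
from m import *
go(577.2,-35.3,80.5); print(r.sense()['moment'])
im=shot('scene','s5')
b=cv2.imread('pics/s4.png')[175:245,260:340];a=im[175:245,260:340,::-1]
f=lambda i:cv2.resize(i,(400,350),interpolation=cv2.INTER_CUBIC)
cv2.imwrite('pics/c5.png',np.hstack([f(b),f(a)]))
"
```

```text
clk 16.98 pos [577.5599 -35.9439  81.2797] rpy [3.1398 0.0001 1.4897] F [-2.3266  0.9972  6.7866] gap 0.17651929458880436 | d [ 0.0006 -0.0004  0.0008] turn 0
[0.0874 0.5339 0.0321]
```

View pics/c5.png

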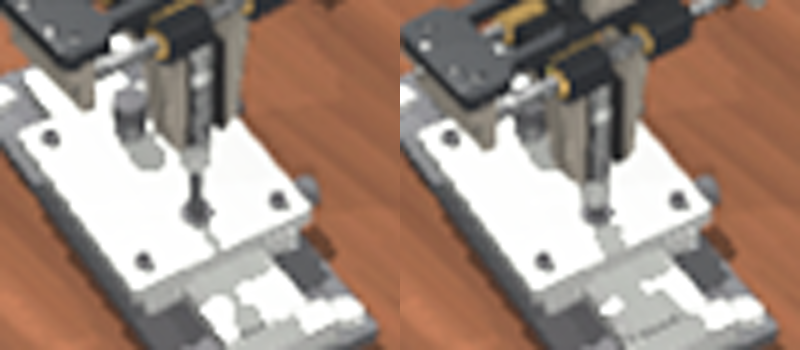

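The punch stands upright in the bush (right panel, nose at about (597,210)). The force has dropped to about 8.8 N, so it is past the trip peak with about 8.7 mm of travel. A little more.

In the tool's units: 0.0003 m / 0.8 = 0.0004, 0.0001 m / 0.8 = 0.0001.

Call:
servo_tool --steps '[0, 0, 0, 0.0001, 0, 0, 0, 0, 0.0003, 0, 0, 0, 0, 0.0004, 0, 0, 0, 0, 0.0004, 0, 0, 0, 0, 0.0004, 0]'

```text
clock: 17.45
ee_pos: [577.5, -35.9, 80.5]
orientation: [3.14, 0.0, 1.49]
force: [-0.3, 0.6, 3.4]
finger_gap: 0.18
grasp_force: 30.0
```

```bash
python3 -c "
from m import *
go(577.2,-35.3,80.5)
"
```

```text
clk 17.45 pos [577.4573 -35.9313  80.5034] rpy [3.1399 0.     1.4896] F [-0.3385  0.6364  3.4063] gap 0.18001819046861475 | d [ 0.0006 -0.0003  0.    ] turn 0
```

In the tool's units: 0.0003 m / 0.8 = 0.0004, 0.0002 m / 0.8 = 0.0003.

Call:
servo_tool --steps '[0, 0, 0, 0.0001, 0, 0, 0, 0, 0.0003, 0, 0, 0, 0, 0.0004, 0, 0, 0, 0, 0.0004, 0, 0, 0, 0, 0.0004, 0]'

```text
clock: 17.87
ee_pos: [577.3, -35.9, 79.9]
orientation: [3.14, 0.0, 1.49]
force: [1.5, 0.5, 2.4]
finger_gap: 0.18
grasp_force: 30.0
```

Tripped: the force sits at the ~5–6 N plateau. Lifting out.

In the tool's units: -0.035 m / 0.8 = -0.0438, -0.024 m / 0.8 = -0.03.

Call:
servo_tool --steps '[0, 0, 0, -0.0038, 0, 0, 0, 0, -0.01, 0, 0, 0, 0, -0.0188, 0, 0, 0, 0, -0.03, 0, 0, 0, 0, -0.0438, 0]'

```text
clock: 18.28
ee_pos: [575.6, -35.6, 114.3]
orientation: [-3.139, -0.001, 1.49]
force: [-0.2, -0.1, -2.3]
finger_gap: 0.18
grasp_force: 30.0
```

In the tool's units: -0.085 m / 0.8 = -0.1063, -0.075 m / 0.8 = -0.0938.

Call:
servo_tool --steps '[0, 0, 0, -0.0188, 0, 0, 0, 0, -0.0438, 0, 0, 0, 0, -0.0688, 0, 0, 0, 0, -0.0938, 0, 0, 0, 0, -0.1063, 0]'

```text
clock: 18.7
ee_pos: [577.6, -36.1, 203.0]
orientation: [3.138, 0.001, 1.49]
force: [0.9, 0.5, -1.0]
finger_gap: 0.18
grasp_force: 30.0
```

Call:
servo_tool --steps '[0, 0, 0, 0, 0, 0, 0, 0, 0, 0, 0, 0, 0, 0, 0, 0, 0, 0, 0, 0, 0, 0, 0, 0, 0]'

```text
clock: 19.12
ee_pos: [575.9, -35.6, 198.2]
orientation: [-3.139, -0.0, 1.49]
force: [-0.5, 1.3, -2.0]
finger_gap: 0.177
grasp_force: 30.0
```

```bash
python3 -c "
from m import *
go(586.1,230.7,200,1.4898)
"
```

```text
clk 19.12 pos [575.9302 -35.6446 198.193 ] rpy [-3.1389 -0.0005  1.4897] F [-0.4548  1.3453 -2.0171] gap 0.17745241744970588 | d [ 0.2663 -0.0114 -0.0016] turn -0.01
```

In the tool's units: 0.137 m / 0.8 = 0.1713, 0.107 m / 0.8 = 0.1338.

Call:
servo_tool --steps '[0, 0.0225, -0.0013, 0, 0, 0, 0.0563, -0.0025, 0, 0, 0, 0.0963, -0.0038, 0, 0, 0, 0.1338, -0.0063, 0, 0, 0, 0.1713, -0.0075, 0, 0]'

```text
clock: 19.53
ee_pos: [581.3, 102.5, 198.9]
orientation: [-3.14, 0.0, 1.489]
force: [1.0, -0.4, -2.2]
finger_gap: 0.18
grasp_force: 30.0
```

In the tool's units: 0.129 m / 0.8 = 0.1613, 0.115 m / 0.8 = 0.1438.

Call:
servo_tool --steps '[0, 0.0375, -0.0013, 0, 0, 0, 0.075, -0.0025, 0, 0, 0, 0.1125, -0.005, 0, 0, 0, 0.1438, -0.0063, 0, 0, 0, 0.1613, -0.0063, 0, 0]'

```text
clock: 19.95
ee_pos: [586.5, 232.9, 198.7]
orientation: [-3.14, -0.0, 1.492]
force: [-0.4, -0.4, -1.7]
finger_gap: 0.178
grasp_force: 30.0
```

Call:
servo_tool --steps '[0, 0, 0, 0.0225, 0, 0, 0, 0, 0.045, 0, 0, 0, 0, 0.0625, 0, 0, 0, 0, 0.075, 0, 0, 0, 0, 0.0825, 0]'

```text
clock: 20.37
ee_pos: [586.4, 229.5, 131.6]
orientation: [-3.139, 0.001, 1.489]
force: [-0.1, 0.4, -1.8]
finger_gap: 0.177
grasp_force: 30.0
```

Call:
servo_tool --steps '[0, 0, 0, 0, 0, 0, 0, 0, 0, 0, 0, 0, 0, 0, 0, 0, 0, 0, 0, 0, 0, 0, 0, 0, 0]'

```text
clock: 20.78
ee_pos: [588.0, 230.3, 134.8]
orientation: [3.14, -0.0, 1.49]
force: [0.7, -0.5, -2.6]
finger_gap: 0.178
grasp_force: 30.0
```

Call:
servo_tool --steps '[0, 0, 0, 0, 0, 0, 0, 0, 0, 0, 0, 0, 0, 0, 0, 0, 0, 0, 0, 0, 0, 0, 0, 0, 0]'

```text
clock: 21.2
ee_pos: [587.3, 230.2, 133.7]
orientation: [-3.142, 0.0, 1.49]
force: [-0.5, 0.1, -2.1]
finger_gap: 0.174
grasp_force: 30.0
```

```bash
python3 -c "
from m import *
go(586.1,230.7,122,1.4898)
"
```

```text
clk 21.2 pos [587.3158 230.1653 133.675 ] rpy [-3.1415  0.      1.4897] F [-0.4611  0.0682 -2.0765] gap 0.17395874976794884 | d [ 0.0004 -0.0013  0.0117] turn -0.0
```

In the tool's units: 0.013 m / 0.8 = 0.0163, -0.0012 m / 0.8 = -0.0015.

Call:
servo_tool --steps '[0, 0.0004, -0.0008, 0.0025, 0, 0, 0.0006, -0.0015, 0.0063, 0, 0, 0.0006, -0.0015, 0.01, 0, 0, 0.0006, -0.0015, 0.0138, 0, 0, 0.0006, -0.0015, 0.0163, 0]'

```text
clock: 21.62
ee_pos: [585.9, 230.7, 119.9]
orientation: [-3.141, 0.0, 1.49]
force: [0.0, 0.6, -1.8]
finger_gap: 0.179
grasp_force: 30.0
```

Call:
servo_tool --steps '[0, 0, 0, 0.0013, 0, 0, 0, 0, 0.0038, 0, 0, 0, 0, 0.0063, 0, 0, 0, 0, 0.0075, 0, 0, 0, 0, 0.0075, 0]'

```text
clock: 22.03
ee_pos: [586.0, 230.7, 114.4]
orientation: [-3.141, 0.0, 1.49]
force: [0.0, 0.1, -2.5]
finger_gap: 0.176
grasp_force: 30.0
```

In the tool's units: 0.003 m / 0.8 = 0.0038, 0.002 m / 0.8 = 0.0025.

Call:
servo_tool --steps '[0, 0, 0, 0.0013, 0, 0, 0, 0, 0.0025, 0, 0, 0, 0, 0.0038, 0, 0, 0, 0, 0.0038, 0, 0, 0, 0, 0.0038, 0]'

```text
clock: 22.45
ee_pos: [586.1, 230.7, 111.6]
orientation: [-3.141, 0.0, 1.49]
force: [-0.8, 0.8, -1.8]
finger_gap: 0.176
grasp_force: 30.0
```

```bash
python3 -c "
from m import *
go(586.1,230.7,80,1.4898)
"
```

```text
clk 22.45 pos [586.149  230.7482 111.6343] rpy [-3.1414  0.      1.4897] F [-0.8181  0.7627 -1.8186] gap 0.17648805422265582 | d [-0.0001 -0.      0.0316] turn -0.01
```

Nose 5 mm into the hole, no contact. Lowering gently.

Call:
servo_tool --steps '[0, 0, 0, 0.0038, 0, 0, 0, 0, 0.0075, 0, 0, 0, 0, 0.0125, 0, 0, 0, 0, 0.0163, 0, 0, 0, 0, 0.0188, 0]'

```text
clock: 22.87
ee_pos: [585.8, 230.7, 95.8]
orientation: [-3.14, 0.0, 1.49]
force: [0.3, 0.9, -1.3]
finger_gap: 0.181
grasp_force: 30.0
```

Call:
servo_tool --steps '[0, 0, 0, 0.0038, 0, 0, 0, 0, 0.0088, 0, 0, 0, 0, 0.0125, 0, 0, 0, 0, 0.0163, 0, 0, 0, 0, 0.0181, 0]'

```text
clock: 23.28
ee_pos: [585.9, 230.7, 81.6]
orientation: [-3.141, 0.0, 1.49]
force: [-0.0, -0.2, -2.0]
finger_gap: 0.181
grasp_force: 30.0
```

In the tool's units: 0.004 m / 0.8 = 0.005, 0.003 m / 0.8 = 0.0038.

Call:
servo_tool --steps '[0, 0, 0, 0.0013, 0, 0, 0, 0, 0.0025, 0, 0, 0, 0, 0.0038, 0, 0, 0, 0, 0.005, 0, 0, 0, 0, 0.005, 0]'

```text
clock: 23.7
ee_pos: [586.1, 230.7, 78.1]
orientation: [-3.141, 0.0, 1.49]
force: [0.8, -0.4, -2.6]
finger_gap: 0.181
grasp_force: 30.0
```

In the tool's units: 0.001 m / 0.8 = 0.0013, 0.0008 m / 0.8 = 0.001.

Call:
servo_tool --steps '[0, 0, 0, 0.0004, 0, 0, 0, 0, 0.0006, 0, 0, 0, 0, 0.001, 0, 0, 0, 0, 0.0013, 0, 0, 0, 0, 0.0013, 0]'

```text
clock: 24.12
ee_pos: [586.2, 230.8, 77.2]
orientation: [-3.142, 0.0, 1.49]
force: [-0.0, 0.0, -1.7]
finger_gap: 0.178
grasp_force: 30.0
```

```bash
python3 -c "
from m import *
go(586.1,230.7,76.6,1.4898)
"
```

```text
clk 24.12 pos [586.1819 230.757   77.1907] rpy [-3.1416  0.      1.4897] F [-0.0203  0.0248 -1.6526] gap 0.17828913095251225 | d [-0.0001 -0.0001  0.0006] turn -0.01
```

In the tool's units: 0.0005 m / 0.8 = 0.0006, 0.0004 m / 0.8 = 0.0005.

Call:
servo_tool --steps '[0, 0, 0, 0.0003, 0, 0, 0, 0, 0.0005, 0, 0, 0, 0, 0.0006, 0, 0, 0, 0, 0.0006, 0, 0, 0, 0, 0.0006, 0]'

```text
clock: 24.53
ee_pos: [586.2, 230.8, 76.7]
orientation: [3.142, 0.0, 1.49]
force: [-0.6, 0.7, -2.0]
finger_gap: 0.178
grasp_force: 30.0
```

In the tool's units: 0.0002 m / 0.8 = 0.0003, 0.0001 m / 0.8 = 0.0001.

Call:
servo_tool --steps '[0, 0, 0, 0.0001, 0, 0, 0, 0, 0.0003, 0, 0, 0, 0, 0.0003, 0, 0, 0, 0, 0.0003, 0, 0, 0, 0, 0.0003, 0]'

```text
clock: 24.95
ee_pos: [586.2, 230.8, 76.6]
orientation: [3.142, -0.0, 1.49]
force: [-0.0, 0.0, -1.0]
finger_gap: 0.182
grasp_force: 30.0
```

In the tool's units: 0.0003 m / 0.8 = 0.0004, 0.0002 m / 0.8 = 0.0003.

Call:
servo_tool --steps '[0, 0, 0, 0.0001, 0, 0, 0, 0, 0.0003, 0, 0, 0, 0, 0.0004, 0, 0, 0, 0, 0.0004, 0, 0, 0, 0, 0.0004, 0]'

```text
clock: 25.37
ee_pos: [586.3, 230.8, 76.6]
orientation: [3.141, 0.0, 1.49]
force: [-0.3, -0.8, 3.6]
finger_gap: 0.182
grasp_force: 30.0
```

Call:
servo_tool --steps '[0, 0, 0, 0, 0, 0, 0, 0, 0, 0, 0, 0, 0, 0, 0, 0, 0, 0, 0, 0, 0, 0, 0, 0, 0]'

```text
clock: 25.78
ee_pos: [586.3, 230.8, 76.5]
orientation: [3.141, -0.0, 1.49]
force: [-2.7, -0.5, 4.6]
finger_gap: 0.18
grasp_force: 30.0
```

Seated on its shoulder at the original height. Releasing slowly.

In the tool's units: -0.0003 m / 0.8 = -0.0004.

Call:
servo_tool --steps '[0.19, 0, 0, -0.0004, 0, 0.2, 0, 0, -0.0004, 0, 0.22, 0, 0, -0.0004, 0, 0.25, 0, 0, -0.0004, 0, 0.3, 0, 0, -0.0004, 0]'

```text
clock: 26.2
ee_pos: [586.2, 230.7, 76.2]
orientation: [-3.142, 0.0, 1.49]
force: [0.1, -0.7, -0.5]
finger_gap: 0.291
grasp_force: 0.0
```

Call:
servo_tool --steps '[0.4, 0, 0, 0, 0, 0.5, 0, 0, 0, 0, 0.6, 0, 0, 0, 0, 0.6, 0, 0, 0, 0, 0.6, 0, 0, 0, 0]'

```text
clock: 26.62
ee_pos: [586.2, 230.8, 76.5]
orientation: [3.142, 0.0, 1.49]
force: [-0.3, 0.4, 0.1]
finger_gap: 0.599
grasp_force: 0.0
```

Call:
servo_tool --steps '[0.6, 0, 0, -0.0188, 0, 0.6, 0, 0, -0.0563, 0, 0.6, 0, 0, -0.1, 0, 0.6, 0, 0, -0.1438, 0, 0.6, 0, 0, -0.175, 0]'

```text
clock: 27.03
ee_pos: [587.1, 231.0, 220.2]
orientation: [3.138, -0.001, 1.49]
force: [-0.2, 0.1, -0.0]
finger_gap: 0.599
grasp_force: 0.0
```

In the tool's units: -0.02 m / 0.8 = -0.025, -0.01 m / 0.8 = -0.0125.

Call:
servo_tool --steps '[0.6, 0, 0, -0.0125, 0, 0.6, 0, 0, -0.025, 0, 0.6, 0, 0, -0.025, 0, 0.6, 0, 0, -0.025, 0, 0.6, 0, 0, -0.025, 0]'

```text
clock: 27.45
ee_pos: [585.1, 230.5, 233.9]
orientation: [-3.138, 0.001, 1.49]
force: [0.6, 0.2, -1.2]
finger_gap: 0.598
grasp_force: 0.0
```

```bash
python3 -c "
from m import *
go(586.1,230.7,76.6,1.4898)
im=shot('scene','s6')
a=im[155:355,220:540,::-1]
cv2.imwrite('pics/c6.png',cv2.resize(a,(800,500),interpolation=cv2.INTER_CUBIC))
"
```

```text
clk 27.45 pos [585.1133 230.5096 233.9405] rpy [-3.1377  0.0011  1.4897] F [ 0.5521  0.1718 -1.1783] gap 0.5977116188507365 | d [0.0004 0.0016 0.1573] turn -0.01
```

View pics/c6.png

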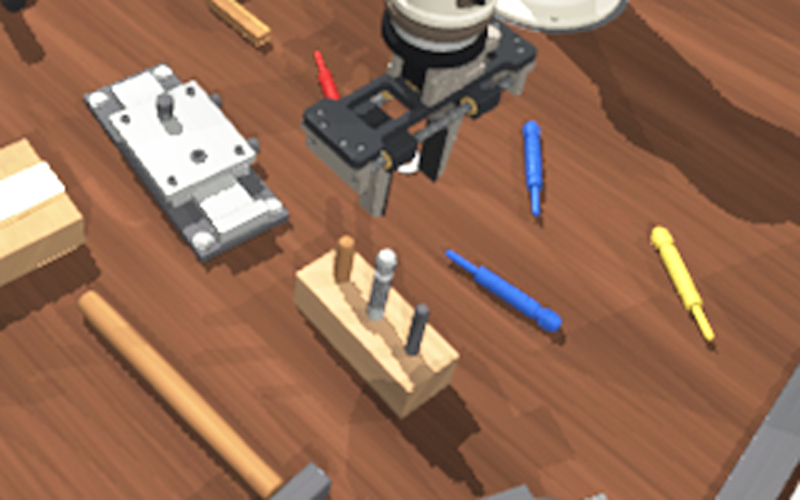

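The punch is back upright in the middle hole (crop (384,285)) in the same place as at the start, everything else is unmoved, and the gripper is clear.

```bash
python3 -c "
from rig import r
print(r.close_job())"
```

```text
the job is handed in; nothing more can be done
None
```

The second hole is marked: the punch tripped once in the open bush at about 12 N, went back into its own hole in the block, and the job was handed in at about 27 s. The verdict was not reported.

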